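# Fit out the test dock, hang the probe pod and power up

## Task

Fit every load module lying on the bench into the dock, one to a pocket: tongue tilted in under the lip, then levelled until it sits flat on the pocket floor. Then hang the probe pod by its collar in the fork of the spring-balanced arm, keeping hold of it until the arm has sunk under the weight and come to rest before you let go. Last, throw the dock's power lever fully over, away from the lip side, and leave the other things on the bench standing where they are.

Things in the scene. Friction and masses are not known exactly. Their poses are not given: they have to be found in the camera images.
- module1: Plug-in load module; two or all three alike are there. Aluminium body 85 x 50 x 16 thick; at its -x end a steel tongue 20 long, 42 wide, 6 thick, level with the underside (105 overall). On top a black grip rib 42 long (x), 14 wide (y), centred 10 mm to +x of the origin, rising to 50 above the underside. About 0.18 kg. Origin: middle of the 105 x 50 underside, z up. Tongue roughly towards the robot.
- module2: As module1.
- module3: As module1.
- dock: Fixed grey dock, three open-topped pockets side by side along y. Origin: centre of the underside of the pocket part (131 x 232); z up, -x the lip side, towards the robot. Pocket floors 30 above the bench, walls 16 higher. At the -x end a lip overhangs all pockets by 12, its underside 12 and top 16 above the floors. Past the -y end a 14 high shoulder carries the power lever.
- bay1 (a point): Middle of the floor of pocket 1 (the dock's +y end); axes as the dock. Pocket 111 long (x from -55.5 to 55.5, under the lip up to -43.5), 56 wide (y). A seated module has its origin here within 3 mm of play, tongue to -x under the lip. Any module fits any pocket, one each.
- bay2 (a point): Middle of the floor of pocket 2 (the middle one); axes as the dock. Pocket 111 long (x from -55.5 to 55.5, under the lip up to -43.5), 56 wide (y). A seated module has its origin here within 3 mm of play, tongue to -x under the lip. Any module fits any pocket, one each.
- bay3 (a point): Middle of the floor of pocket 3 (the -y one, next to the lever); axes as the dock. Pocket 111 long (x from -55.5 to 55.5, under the lip up to -43.5), 56 wide (y). A seated module has its origin here within 3 mm of play, tongue to -x under the lip. Any module fits any pocket, one each.
- pod: Probe pod, 0.34 to 0.46 kg, upright on the bench: grey box 44 x 44 x 60 high, above it a steel stem 10 diameter, a round steel collar 32 diameter (from 110 to 116 above the underside), then a square black grip 16 x 16 (116 to 156; sides along x and y). Origin: centre of the underside, z up.
- pod_collar (a point): Centre of the underside of the pod's collar, on the stem's axis, 110 mm above the pod's underside.
- fork_seat (a point): Seat of the level fork on the balanced arm: on the tines' top face, midway between them; about 0.24 m above the bench when empty. -x points out of the open mouth (roughly to the robot), z up. Slot 16 wide, tines 9 wide and 9 thick. Slot ends 15 to +x of the seat; tines end 30 to -x, their last 5 mm turned up 5 above the seat. The stem enters by the mouth, the collar rests on the tines.
- fork: The fork on the end of the balanced arm; origin 50 to +x of the seat and 5 below it, axes as the seat. Empty, it rests against an upper stop. Under load it sinks, staying level, against a damped spring (about 8 N per 100 mm once moving, about 1 N to start it); with the pod hanging it settles 30 to 50 mm lower. The arm's two parallel white bars and its post lie to +x, no higher than the fork.
- power (a joint): Power lever, rad: 0 off (leaning 0.5 rad to the dock's -x, the lip side), 1.0 fully over to +x (on). Stays where it is left; light friction, about 1 N at the ball.
- power_tip (a point): Centre of the black ball, 26 mm diameter, at the end of the power lever; the lever is 50 mm long from its pivot, which lies 36 mm above the bench.
- meter: Bystander: multimeter, 150 x 75 x 32; origin centre of underside.
- mug: Bystander: white mug, 80 diameter, 90 high, origin centre of underside.
- driver: Bystander: screwdriver lying on the bench, origin at its underside.
- flux: Bystander: small jar, 44 diameter, 55 high.
- tape: Bystander: roll of tape lying flat, 84 outer diameter, 20 high.
- heatsink: Bystander: finned heat sink, 50 x 50 x 30.
Things that resemble listed ones, but are neither listed nor needed, are in the scene too. What is shaped like the module3 but blue or red is not meant.

How it is judged:
On the way, in this order (a step that is already met when the one before it is completed fails the run):
1. every module present lies flat in a pocket with its tongue under the lip, let go ((distance between module1 and bay1 below 0.008 m or distance between module1 and bay2 below 0.008 m or distance between module1 and bay3 below 0.008 m) and angle between each of module1, module2, module3's own z axis and vertical below 0.05 rad and linear speed of each of module1, module2, module3 below 0.03 m/s and contact force between the fingers and module1 below 0.1 N and (distance between module2 and bay1 below 0.008 m or distance between module2 and bay2 below 0.008 m or distance between module2 and bay3 below 0.008 m) and contact force between the fingers and module2 below 0.1 N and (distance between module3 and bay1 below 0.008 m or distance between module3 and bay2 below 0.008 m or distance between module3 and bay3 below 0.008 m) and contact force between the fingers and module3 below 0.1 N), for 0.2 s.
2. the pod hangs by its collar in the fork, still held, with the arm sunk under it and at rest (distance between pod_collar and fork_seat below 0.02 m and distance of fork_seat from where it was at the start of the episode above 0.018 m and linear speed of fork below 0.015 m/s and angle between pod's own z axis and vertical below 0.2 rad and contact force between pod and fork above 1.5 N and contact force between the fingers and pod above 0.3 N), for 0.2 s.
3. the pod hangs free in the fork, let go, the arm at rest (distance between pod_collar and fork_seat below 0.02 m and distance of fork_seat from where it was at the start of the episode above 0.018 m and linear speed of fork below 0.015 m/s and angle between pod's own z axis and vertical below 0.2 rad and contact force between pod and fork above 1.5 N and contact force between the fingers and pod below 0.1 N), for 0.2 s.
4. the power lever is fully over (value of joint power above 0.85 rad), for 0.1 s.
At the end, for the whole second after the job is handed in: Each module present at rest in a pocket, within 8 mm of its floor point and 3 degrees of level; the pod hangs free in the fork, collar within 20 mm of the seat, tilted under 11 degrees, fork over 18 mm below its empty height and at rest; power lever past 0.85 rad (all of step 1 and distance between pod_collar and fork_seat below 0.02 m and distance of fork_seat from where it was at the start of the episode above 0.018 m and linear speed of fork below 0.015 m/s and angle between pod's own z axis and vertical below 0.2 rad and contact force between pod and fork above 1.5 N and value of joint power above 0.85 rad and linear speed of pod below 0.03 m/s); the robot touches nothing.
It fails at once if a bystander (meter, mug, screwdriver, jar, tape roll, heat sink) is pushed more than 5 cm or tipped over (distance of any of meter, mug, driver, flux, tape, heatsink from where it was at the start of the episode above 0.05 m or angle between any of meter, mug, flux, tape, heatsink's own z axis and vertical above 0.6 rad).
It fails at once if the power lever is thrown before the pod hangs in the fork (value of joint power above 0.85 rad and distance between pod_collar and fork_seat above 0.04 m).
Of module1, module2, module3 only 2 to 3 are there at a start; the rules pass over those that are not, and their reading is None.
At some moment in a run one of module1, module2, module3 may be knocked a few centimetres aside while the robot is not near it.
It also fails if it takes over 210 s, if anything falls off the work surface, if the arm or the gripper's body presses on something with over 40 N, if the wrist force passes 120 N, or if a joint passes its speed limit or range.

## Robot

A 6-joint arm with a two-finger parallel gripper is mounted at the origin on the work surface. World frame = base frame: x ahead of the robot, y to its left, z up, the work surface at z = 0. Lengths are in m, angles in rad, forces in N, time in s.
With the tool pointing down it reaches from about 0.35 to 0.8 m from the base axis. Payload 7.3 kg.
Tool frame: the origin (TCP) lies midway between the tips of the shut fingers; the grasp point (between the pads) lies 19 mm behind it; z points along the fingers, x is the direction in which the jaws open and shut, and the axes are right-handed (so a half turn about z gives the same grasp; the last joint's range is limited). The gripper opens to 85 mm and grips with 20 to 120 N. Pads are 22 mm wide; open, the fingers measure 114 mm over their backs; the gripper's body (76 mm by 85 mm) begins 54 mm behind the grasp point. The pads swing forward as they close: fully open they stand 13 mm farther back than shut.
Start: joints at [1.028, 0.342, 1.524, -0, 1.275, -0.146], TCP at [0.203, 0.484, 0.208] pointing down, gripper open.
Joint ranges: [-2.53, 2.53], [-0.77, 2.02], [0.04, 2.7], [-1, 4.14], [0.28, 2.66], [-3.11, 3.11]. Speed limits (rad/s): [2.57, 2.57, 3.14, 3.14, 3.14, 3.14].

## Interface

Orientations are given as a 3x3 rotation matrix whose columns are the frame's x, y, z axes.
In Python, from workcell import env, optics gives the robot as it stands. The module is installed in compiled form; this text tells all that it offers.
- The arm moves only by the shell command python3 -m crank 'ROWS' [FORCE]. ROWS is JSON, one flat list of numbers, 5 for each row, row after row: the shift along the tool's x, y, z in mm, then the turn about the tool's z in rad, then the finger opening in mm, from 0 to 85.4. A call has 1 to 10 rows; each row shifts and turns the commanded pose from where the row before left it, along the tool's axes as they then stand; what a row does not reach is not made up. A row lasts 1/10 s, in which the tool goes at most 50 mm and 8.59 degrees, less where a joint would pass 70% of its speed; a pose out of reach is approached as far as the arm can. A call is refused whole if a number of a shift passes 50 or a number of a turn 0.15, either way. A call with a gripper value outside its range is refused whole. The fingers move at their own pace and stop on an object; FORCE is the grip in N (left out, the last holds). Time passes only in rows, so rows that do not move let the fingers close. It gives the time, the measured TCP pose, the force and the opening at its end, in the units of the state.
- env.state(): the state, without advancing time (a new reading comes with each control period).
- optics.read_camera(name): name is "side" or "top"; returns (picture, depth): 480x640x3 uint8, blue, green, red; 480x640 float32, m along the optical axis (not along the pixel's ray), 0 where there is no reading.
- optics.calibration(name): a dict with "vertical_fov" (degrees; the focal length in pixels is half the picture's height over the tangent of half this angle, whatever the lens; pixels are square), "cx", "cy" (the principal point, pixels), "k1" (the pictures are not rectified: a ray, as slopes to the right and down, at radius r is drawn at 1 + k1 r^2 times it, then the intrinsics apply), "extrinsics" (4x4, takes a point from world to camera coordinates). Camera axes: x right, y up, looking along -z (the intrinsics and any distortion apply to the point x, -y, -z); pixel columns grow to the right and rows downward; lengths in m; the calibration is good to about 2 mm. A picture is of the moment at which its call begins. calibration takes no time and is no camera call.
- env.sign_off(): hands the job in, once; it reports no verdict.
The state is a dict: "time_s": time; "joints": joint angles; "joint_vel": joint speeds; "joint_efforts": joint torques, N m; "tool_pos": TCP position; "tool_rot": TCP orientation; "contact_force": force on the tool from outside, world axes, zero at the start; "moment": the same for the moment, N m; "grip_width": finger opening in m.
Only numpy, scipy, OpenCV 4.12 (cv2) and the standard library are available. Lean on these libraries where they do the work, as an engineer would, in place of code of your own. Each camera call takes 0.05 s, during which the arm holds its last target. There are 200 camera calls.

## Working session

There is one attempt and no reset: what is moved stays moved. The work goes in short steps, Python scripts to look and compute and a shell command to move; the robot and the scene stay as the last step left them, time stands still between calls to the robot, and variables do not carry over. Pictures are saved under pics/ and viewed, about 12 in all and at most 16, crops included, and the job is handed in when it is done.

```bash
mkdir -p pics; cat > h.py <<'E'
import numpy as np, cv2, json
from workcell import env, optics
def cam(n):
    c=optics.calibration(n); f=240/np.tan(np.radians(c["vertical_fov"])/2)
    E=np.array(c["extrinsics"]); return c,f,E
def rays(n,uv):
    c,f,E=cam(n); uv=np.atleast_2d(np.asarray(uv,float))
    K=np.array([[f,0,c["cx"]],[0,f,c["cy"]],[0,0,1]])
    s=cv2.undistortPointsIter(uv[:,None],K,np.array([c["k1"],0,0,0.]),None,None,(3,50,1e-10))[:,0]
    d=np.c_[s[:,0],-s[:,1],-np.ones(len(s))]
    return -E[:3,:3].T@E[:3,3], d@E[:3,:3]
def onz(n,uv,z):
    o,d=rays(n,uv); return o+d*((z-o[2])/d[:,2])[:,None]
def pts(n,uv,depth):
    o,d=rays(n,uv); uv=np.atleast_2d(uv).astype(int); return o+d*depth[uv[:,1],uv[:,0]][:,None]
def cloud(n,D):
    v,u=np.mgrid[0:480,0:640]; o,d=rays(n,np.c_[u.ravel(),v.ravel()])
    P=(o+d*D.ravel()[:,None]); P[D.ravel()==0]=np.nan; return P.reshape(480,640,3)
def proj(n,P):
    c,f,E=cam(n); p=np.atleast_2d(P)@E[:3,:3].T+E[:3,3]; s=np.c_[p[:,0],-p[:,1]]/-p[:,2:]
    s=s*(1+c["k1"]*(s**2).sum(1))[:,None]; return s*f+[c["cx"],c["cy"]]
E
python3 - <<'E'
from h import *
s=env.state(); print(s)
for n in("top","side"):
    print(n,optics.calibration(n))
    p,d=optics.read_camera(n); cv2.imwrite(f"pics/{n}0.png",p); np.savez(f"{n}0.npz",p=p,d=d)
E
```

```text
{'time_s': 0.0, 'joints': array([ 1.02797830e+00,  3.42704085e-01,  1.52501604e+00, -1.60419787e-05,
        1.27543449e+00, -1.46009427e-01]), 'joint_vel': array([-0.00126901,  0.00265348,  0.00057251, -0.0006758 ,  0.00162299,
        0.00064086]), 'joint_efforts': array([-1.79179169e-03, -4.33657908e+01, -2.46016037e+01, -2.59318649e-04,
        7.89390353e-03, -8.30231124e-05]), 'tool_pos': array([0.20265486, 0.48382318, 0.20683602]), 'tool_rot': array([[ 3.86471960e-01,  9.22300816e-01, -7.93693792e-04],
       [ 9.22299859e-01, -3.86472717e-01, -1.34537099e-03],
       [-1.54757776e-03, -2.12075510e-04, -9.99998780e-01]]), 'contact_force': array([-0.14121062, -0.23378418,  0.25572571]), 'moment': array([ 0.01482838,  0.05263313, -0.02751477]), 'grip_width': 0.08545635773678789}
top {'vertical_fov': 48.772740903632794, 'cx': 323.4305101238126, 'cy': 248.69209329007901, 'k1': -0.03291391542588721, 'extrinsics': array([[ 0.00678711, -0.99995358, -0.00683896, -0.02806945],
       [ 0.99847423,  0.00640195,  0.05484725, -0.56245882],
       [-0.05480092, -0.00720078,  0.99847134, -1.58589156],
       [ 0.        ,  0.        ,  0.        ,  1.        ]])}
side {'vertical_fov': 47.828522002604565, 'cx': 311.56023419712665, 'cy': 244.3527440357068, 'k1': 0.012950422284723385, 'extrinsics': array([[ 0.89618518, -0.44310781, -0.02252986, -0.49421368],
       [ 0.28556338,  0.53719878,  0.79364414, -0.25107935],
       [-0.33956691, -0.71768582,  0.60796495, -1.4268412 ],
       [ 0.        ,  0.        ,  0.        ,  1.        ]])}
```

View pics/top0.png

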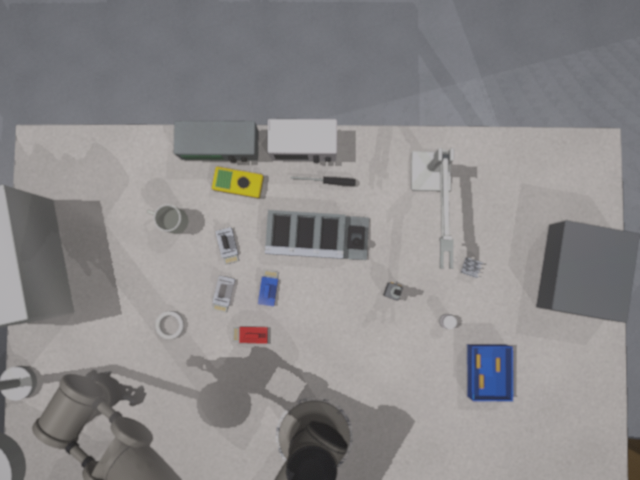

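View pics/side0.png

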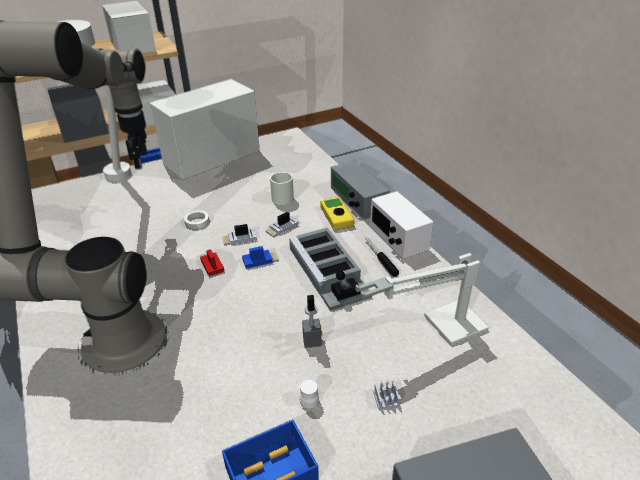

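```bash
python3 - <<'E'
from h import *
def up(n,a,b,c,d,k,name):
    p=np.load(f"{n}0.npz")["p"][b:d,a:c]; return cv2.resize(p,None,fx=k,fy=k,interpolation=cv2.INTER_CUBIC)
a=up("top",200,200,380,320,4.4,0); cv2.imwrite("pics/c1.png",a)
b=up("side",200,190,500,350,2.6,0); cv2.imwrite("pics/c2.png",b)
for n in("top","side"):
    z=np.load(f"{n}0.npz"); P=cloud(n,z["d"]); np.save(n+"P.npy",P)
    L=lambda u,v:np.round(P[v,u],3)
    print(n,"bench z",np.nanmedian(P[300:330,300:360,2] if n=="top" else P[260:300,265:290,2]))
P=np.load("topP.npy")
for nm,(u0,v0,u1,v1) in dict(m1=(212,222,242,264),m2=(208,272,240,314),dock=(260,205,372,265),pod=(382,278,410,304),fork=(436,225,456,272)).items():
    Q=P[v0:v1,u0:u1].reshape(-1,3); Q=Q[np.isfinite(Q[:,2])]
    h,e=np.histogram(Q[:,2],bins=np.arange(0,.3,.006)); print(nm,[(round(x,3),int(c)) for x,c in zip(e,h) if c>3])
E
```

```text
top bench z -0.0013158676170414996
side bench z 0.0001818807197631056
m1 [(np.float64(0.0), 291), (np.float64(0.006), 136), (np.float64(0.012), 214), (np.float64(0.018), 80), (np.float64(0.024), 9), (np.float64(0.03), 6), (np.float64(0.036), 5), (np.float64(0.042), 36), (np.float64(0.048), 26), (np.float64(0.054), 5)]
m2 [(np.float64(0.0), 312), (np.float64(0.006), 153), (np.float64(0.012), 227), (np.float64(0.018), 66), (np.float64(0.024), 10), (np.float64(0.036), 7), (np.float64(0.042), 31), (np.float64(0.048), 35)]
dock [(np.float64(0.0), 768), (np.float64(0.006), 311), (np.float64(0.012), 320), (np.float64(0.018), 190), (np.float64(0.024), 988), (np.float64(0.03), 755), (np.float64(0.036), 613), (np.float64(0.042), 977), (np.float64(0.048), 271), (np.float64(0.054), 11), (np.float64(0.084), 26), (np.float64(0.09), 26), (np.float64(0.096), 8)]
pod [(np.float64(0.0), 148), (np.float64(0.006), 19), (np.float64(0.036), 5), (np.float64(0.042), 11), (np.float64(0.048), 25), (np.float64(0.054), 74), (np.float64(0.06), 28), (np.float64(0.108), 18), (np.float64(0.114), 33), (np.float64(0.12), 6), (np.float64(0.15), 26), (np.float64(0.156), 8)]
fork [(np.float64(0.0), 137), (np.float64(0.006), 8), (np.float64(0.186), 5), (np.float64(0.192), 5), (np.float64(0.198), 15), (np.float64(0.204), 8), (np.float64(0.222), 8), (np.float64(0.228), 102), (np.float64(0.234), 232), (np.float64(0.24), 74)]
```

View pics/c1.png

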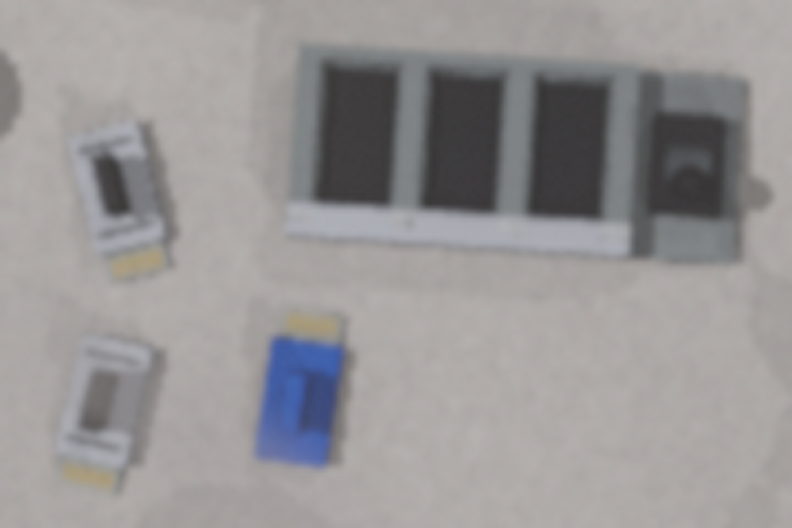

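View pics/c2.png

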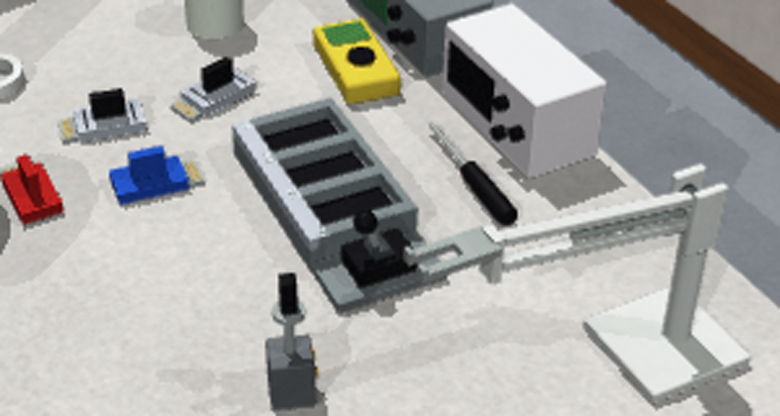

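```bash
cat > meas.py <<'E'
from h import *
def rect(XY):
    (c,(w,h),a)=cv2.minAreaRect((XY*1000).astype(np.float32)); 
    if w<h: a+=90; w,h=h,w
    a=(a+90)%180-90
    return np.round([c[0],c[1],w,h,a],1)
def region(n,P,box,lo,hi,plane):
    x0,x1,y0,y1=box
    m=(P[...,0]>x0)&(P[...,0]<x1)&(P[...,1]>y0)&(P[...,1]<y1)&(P[...,2]>lo)&(P[...,2]<hi)
    k,l,s,c=cv2.connectedComponentsWithStats(m.astype(np.uint8)); 
    if k<2: return None
    i=1+np.argmax(s[1:,4]); v,u=np.nonzero(l==i)
    XY=onz(n,np.c_[u,v],plane)[:,:2]
    # trimmed: pca + mean
    return rect(XY), np.round(XY.mean(0)*1000,1), s[i,4]
E
python3 - <<'E'
from meas import *
for n in("top","side"):
    P=np.load(n+"P.npy"); p=np.load(n+"0.npz")["p"].astype(int)
    g=lambda u,v:onz(n,(u,v),0)[0]
    print(n)
    for nm,c in(("m1",(.57,.33)),("m2",(.43,.33))):
        b=(c[0]-.08,c[0]+.08,c[1]-.07,c[1]+.07)
        print(nm,"body",region(n,P,b,.007,.03,.016),"rib",region(n,P,b,.036,.07,.05))
    D=(.4,.75,-.12,.25)
    print("dock",region(n,P,D,.039,.055,.046))
    print("ball",region(n,P,D,.07,.12,.085))
    print("pod grip",region(n,P,(.3,.55,-.3,-.1),.13,.18,.156),"collar",region(n,P,(.3,.55,-.3,-.1),.1,.125,.116),"box",region(n,P,(.3,.55,-.3,-.1),.03,.07,.06))
    print("fork",region(n,P,(.4,.6,-.45,-.25),.2,.26,.24))
    dark=(p.max(2)<75)&(P[...,0]>.4)&(P[...,0]<.75)&(P[...,1]>-.05)&(P[...,1]<.25)&(P[...,2]<.05)&(P[...,2]>.015)
    k,l,s,c=cv2.connectedComponentsWithStats(dark.astype(np.uint8))
    for i in range(1,k):
        if s[i,4]>100:
            v,u=np.nonzero(l==i); print("pocket",rect(onz(n,np.c_[u,v],.03)[:,:2]),np.nanmedian(P[v,u,2]))
E
```

```text
top
m1 body (array([578.6, 272.5,  89.2,  47.2,  13.6]), array([583.1, 279.1]), np.int32(255)) rib (array([581.1, 270.2,  41.9,  15.1,  15. ]), array([581.3, 270.5]), np.int32(72))
m2 body (array([432.6, 277.9,  89.2,  50.7, -12.5]), array([430.9, 281. ]), np.int32(327)) rib (array([434.9, 276.3,  40.9,  16.3, -10.5]), array([434.6, 276.4]), np.int32(76))
dock (array([606.3,  31.4, 231.8, 131.1,  86.8]), array([599. ,  31.5]), np.int32(1471))
ball (array([ 5.817e+02, -1.132e+02,  2.320e+01,  1.160e+01,  2.000e-01]), array([ 580.7, -114.8]), np.int32(32))
pod grip (array([ 437.5, -229.7,   18.2,   15.6,   71.6]), array([ 437.3, -229.6]), np.int32(41)) collar (array([ 436.1, -230.7,   28.3,   28.1,  -89.6]), array([ 437.5, -227.2]), np.int32(58)) box (array([ 438.7, -229.7,   47.2,   46.6,   69.8]), array([ 439.8, -224.3]), np.int32(147))
fork (array([ 5.504e+02, -3.460e+02,  9.630e+01,  3.390e+01, -3.000e-01]), array([ 552.6, -346. ]), np.int32(393))
pocket [616.7 104.2  89.3  47.3  -3.4] 0.02951992181241181
pocket [611.8  32.3  88.6  47.   -3.3] 0.028987999169827416
pocket [608.  -34
[... 464 characters left out ...]
 24.3]), np.int32(1236))
ball (array([ 578.8, -112. ,   27. ,    8.7,   23.7]), array([ 580.1, -111. ]), np.int32(12))
pod grip (array([ 429.3, -246.4,   45.3,   14.6,   63.6]), array([ 430.8, -244. ]), np.int32(84)) collar (array([ 435.9, -236.5,   35.2,   29.6,   64.2]), array([ 434.2, -237.5]), np.int32(87)) box (array([ 430.9, -247.6,   71. ,   47.2,   70.4]), array([ 430.1, -247.8]), np.int32(354))
fork (array([ 544.6, -354.6,   98.7,   64.7,  -21.7]), array([ 547.3, -356. ]), np.int32(550))
pocket [625.2 120.1  97.8  52.4  -2.6] 0.030583381878719784
pocket [6.215e+02 4.490e+01 9.910e+01 4.970e+01 1.000e-01] 0.030697071363289696
pocket [617.5 -28.8 101.2  48.4   2.4] 0.03078246745834301
```

```bash
cat > go.py <<'E'
import sys; from h import *
# usage: go.py x y z(mm) yaw(deg) -> shifts in final tool axes, turn
x,y,z,a=map(float,sys.argv[1:5]); s=env.state(); R=np.array(s["tool_rot"]); p=np.array(s["tool_pos"])*1000
c=np.degrees(np.arctan2(R[1,0],R[0,0])); a0=np.radians(a)
X=np.array([np.cos(a0),np.sin(a0)]); Y=np.array([X[1],-X[0]]); d=np.array([x,y])-p[:2]
print("t",s["time_s"],"pos",p.round(1),"yaw",c.round(2),"F",np.round(s["contact_force"],1),"w",round(s["grip_width"]*1000,1))
print("turn",round(-np.radians((a-c+180)%360-180),3),"dx",(X@d).round(1),"dy",(Y@d).round(1),"dz",(p[2]-z).round(1))
E
python3 go.py 434.7 276.3 120 78.5
```

```text
t 0.1 pos [202.7 483.9 206.9] yaw 67.26 F [-0.3  0.2 -0.8] w 85.2
turn -0.196 dx -157.2 dy 268.8 dz 86.9
```

```bash
python3 -m crank '[0,0,0,-0.098,50, 0,0,0,-0.098,50, -22.5,38.5,0,0,50, -22.5,38.5,0,0,50, -22.5,38.5,0,0,50, -22.5,38.5,0,0,50, -22.5,38.5,0,0,50, -22.5,38.5,0,0,50, -22.5,38.5,0,0,50, 0,0,0,0,50]' 30; python3 -m crank '[0,0,15,0,50, 0,0,15,0,50,0,0,0,0,50,0,0,0,0,50]'; python3 go.py 434.7 276.3 22 78.5
```

```text
time_s: 1.1
tool_pos: [0.4389, 0.2726, 0.2069]
tool_rot: [[0.205, 0.979, 0.001], [0.979, -0.205, -0.001], [-0.001, 0.001, -1.0]]
contact_force: [0.0, 0.6, -0.1]
grip_width: 0.05
time_s: 1.5
tool_pos: [0.4351, 0.2765, 0.1776]
tool_rot: [[0.199, 0.98, -0.001], [0.98, -0.199, -0.0], [-0.0, -0.001, -1.0]]
contact_force: [-0.5, -0.0, -0.1]
grip_width: 0.0495
t 1.5 pos [435.1 276.5 177.6] yaw 78.53 F [-0.5 -0.  -0.1] w 49.5
turn 0.0 dx -0.3 dy -0.3 dz 155.6
```

```bash
python3 - <<'E'
from h import *
for n in("top","side"):
    p,d=optics.read_camera(n); np.savez(f"{n}1.npz",p=p,d=d)
    if n=="side": cv2.imwrite("pics/s1.png",cv2.resize(p[150:300,150:350],None,fx=4,fy=4,interpolation=cv2.INTER_CUBIC))
    else: cv2.imwrite("pics/t1.png",p[180:480,0:400])
E
```

```text
(no output)
```

View pics/t1.png

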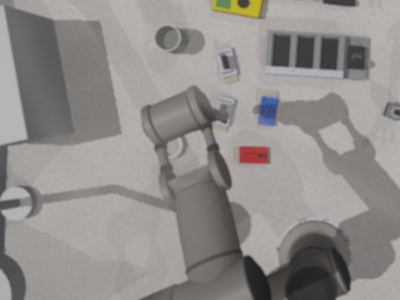

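View pics/s1.png

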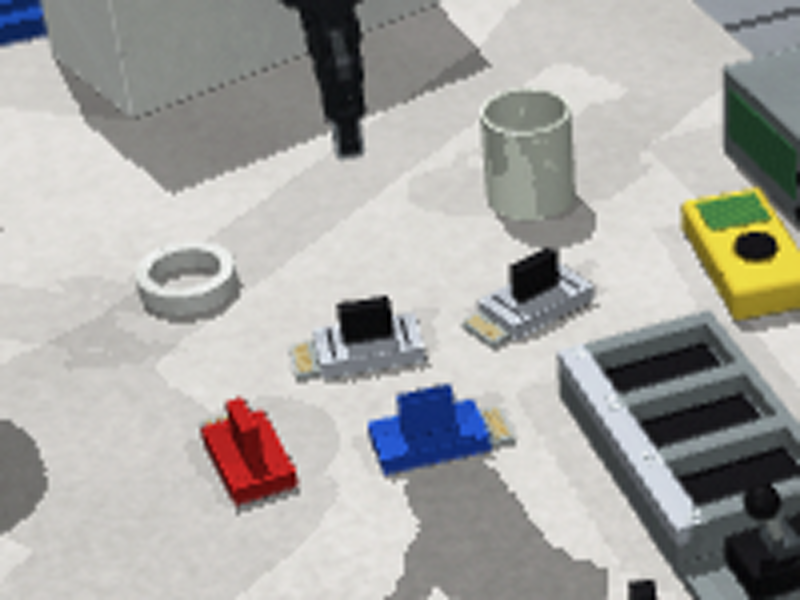

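```bash
python3 -m crank '[0,0,40,0,50, 0,0,40,0,50, 0,0,35,0,50, 0,0,25,0,50, 0,0,15,0,50,0,0,0,0,50,0,0,0,0,50]'; python3 -m crank '[0,0,0,0,14,0,0,0,0,8,0,0,0,0,4,0,0,0,0,4,0,0,0,0,4,0,0,0,0,4,0,0,0,0,4]' 25; python3 go.py 434.7 276.3 22 78.5; python3 -m crank '[0,0,-15,0,4,0,0,-30,0,4,0,0,-35,0,4,0,0,-35,0,4,0,0,0,0,4,0,0,0,0,4]';python3 -c "
from h import *
p,d=optics.read_camera('side'); np.savez('side2.npz',p=p,d=d);cv2.imwrite('pics/s2.png',cv2.resize(p[130:280,150:350],None,fx=3,fy=3,interpolation=cv2.INTER_CUBIC))"; python3 go.py 619.3 102.8 130 86.8
```

```text
time_s: 2.3
tool_pos: [0.4361, 0.2766, 0.0233]
tool_rot: [[0.199, 0.98, 0.001], [0.98, -0.199, 0.001], [0.001, 0.001, -1.0]]
contact_force: [-0.9, 0.0, 0.0]
grip_width: 0.0499
time_s: 3.0
tool_pos: [0.4363, 0.2768, 0.0234]
tool_rot: [[0.2, 0.98, 0.002], [0.98, -0.2, 0.001], [0.002, 0.002, -1.0]]
contact_force: [-0.2, 2.1, 6.5]
grip_width: 0.0128
t 3.0 pos [436.3 276.8  23.4] yaw 78.49 F [-0.2  2.1  6.5] w 12.8
turn -0.0 dx -0.8 dy -1.5 dz 1.4
time_s: 3.6
tool_pos: [0.4354, 0.2759, 0.1375]
tool_rot: [[0.199, 0.98, 0.0], [0.98, -0.199, 0.0], [0.0, 0.0, -1.0]]
contact_force: [-0.6, 0.2, -1.9]
grip_width: 0.0122
t 3.65 pos [434.8 275.7 136.5] yaw 78.5 F [-0.5  0.1 -2.4] w 12.9
turn -0.145 dx -162.3 dy 193.9 dz 6.5
```

View pics/s2.png

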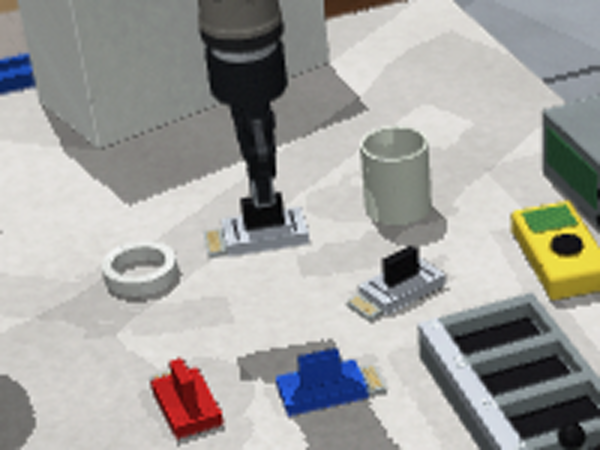

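```bash
python3 go.py 633.3 102.0 100 86.8
```

```text
t 3.65 pos [434.8 275.7 136.5] yaw 78.5 F [-0.5  0.1 -2.4] w 12.9
turn -0.145 dx -162.3 dy 207.9 dz 36.5
```

```bash
python3 -m crank '[0,0,0,-0.075,4,0,0,0,-0.07,4,-23,29.5,0,0,4,-23,29.5,0,0,4,-23,29.5,0,0,4,-23,29.5,0,0,4,-23,29.5,0,0,4,-23,29.5,0,0,4,-24,31,0,0,4,0,0,0,0,4]'; python3 -m crank '[0,0,18,0,4,0,0,18,0,4,0,0,0,0,4,0,0,0,0,4]'; python3 go.py 633.3 102.0 70 86.8; python3 -c "
from h import *
for n in ('side','top'):
  p,d=optics.read_camera(n); np.savez(n+'3.npz',p=p,d=d)
  if n=='side': a=cv2.resize(p[160:310,250:440],None,fx=3,fy=3,interpolation=cv2.INTER_CUBIC)
  else: b=cv2.resize(p[180:280,230:380],(600,400),interpolation=cv2.INTER_CUBIC)
cv2.imwrite('pics/s3.png',a)"
```

```text
time_s: 4.65
tool_pos: [0.6362, 0.0987, 0.1344]
tool_rot: [[0.06, 0.998, -0.002], [0.998, -0.06, -0.002], [-0.002, -0.002, -1.0]]
contact_force: [-0.7, 0.4, -1.6]
grip_width: 0.0128
time_s: 5.05
tool_pos: [0.6332, 0.103, 0.1003]
tool_rot: [[0.055, 0.998, -0.003], [0.998, -0.055, -0.0], [-0.0, -0.003, -1.0]]
contact_force: [0.2, 0.5, -1.3]
grip_width: 0.0126
t 5.05 pos [633.2 103.  100.3] yaw 86.82 F [ 0.2  0.5 -1.3] w 12.6
turn 0.0 dx -1.0 dy 0.1 dz 30.3
```

View pics/s3.png

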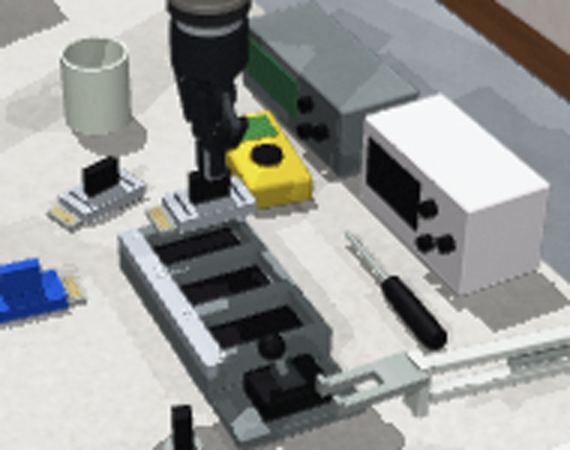

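```bash
python3 -m crank '[-1,0,10,0,4,0,0,10,0,4,0,0,6,0,4,0,0,2,0,4,0,0,0,0,4,0,0,0,0,4]' 20; for i in 1 2 3 4; do python3 -m crank '[0,0,1,0,4,0,0,1,0,4,0,0,0,0,4]'|egrep 'pos|force'; done
```

```text
time_s: 5.75
tool_pos: [0.6344, 0.1018, 0.0737]
tool_rot: [[0.056, 0.998, 0.001], [0.998, -0.056, 0.0], [0.0, 0.001, -1.0]]
contact_force: [0.4, 0.5, -0.2]
grip_width: 0.0126
tool_pos: [0.6341, 0.1018, 0.0715]
contact_force: [-0.2, 0.5, -1.8]
tool_pos: [0.6341, 0.1019, 0.0695]
contact_force: [-0.2, -0.8, -0.8]
tool_pos: [0.6339, 0.1022, 0.0686]
contact_force: [-3.5, 1.9, 5.6]
tool_pos: [0.6333, 0.1023, 0.0681]
contact_force: [-9.7, 0.4, 17.1]
```

```bash
python3 -c "
from h import *
print(env.state()['moment'])"; python3 -m crank '[0,0,-1.5,0,4,0,0,0,0,4,0,0,0,0,30,0,0,0,0,30,0,0,0,0,30,0,0,0,0,30,0,0,0,0,30]'|egrep 'pos|force'; python3 -c "
from h import *
for n in ('side',):
  p,d=optics.read_camera(n); np.savez(n+'4.npz',p=p,d=d)
  a=cv2.resize(p[190:290,280:400],None,fx=5,fy=5,interpolation=cv2.INTER_CUBIC)
cv2.imwrite('pics/s4.png',a)"
```

```text
[0.16910446 1.5519664  0.0705521 ]
tool_pos: [0.6342, 0.1017, 0.0668]
contact_force: [1.0, -0.4, 0.4]
```

View pics/s4.png

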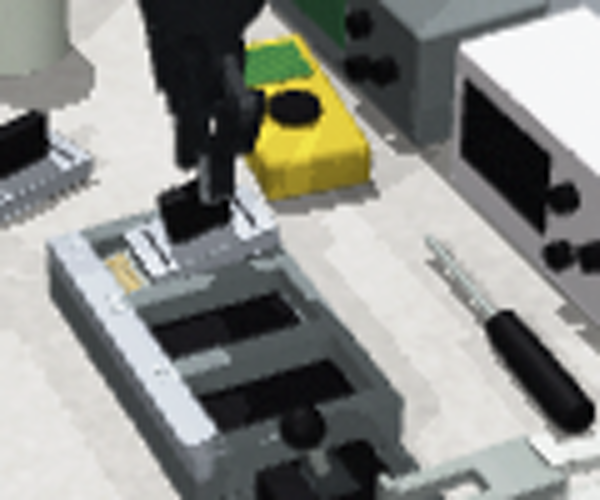

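```bash
python3 -m crank '[0,0,2,0,13,0,0,0,0,5,0,0,0,0,5,0,0,0,0,5,0,0,0,0,5,0,0,0,0,5]' 20|egrep 'pos|force|wid'; for i in 1 2 ; do python3 -m crank '[0,-2,0,0,5,0,-2,0,0,5,0,-2,0,0,5,0,-1,0,0,5,0,0,0,0,5]'|egrep 'pos|force'; done;  python3 -m crank '[0,0,0,0,30,0,0,0,0,30,0,0,0,0,30,0,0,0,0,30,0,0,0,0,30]'|egrep 'pos|force'; python3 -c "
from h import *
for n in ('side',):
  p,d=optics.read_camera(n); np.savez(n+'5.npz',p=p,d=d)
  a=cv2.resize(p[190:290,280:400],None,fx=5,fy=5,interpolation=cv2.INTER_CUBIC)
cv2.imwrite('pics/s5.png',a)"
```

```text
tool_pos: [0.6341, 0.1018, 0.0649]
contact_force: [0.1, 0.5, -0.2]
grip_width: 0.0127
tool_pos: [0.6268, 0.1022, 0.065]
contact_force: [0.1, 0.3, -1.5]
tool_pos: [0.62, 0.1026, 0.065]
contact_force: [-0.7, -0.0, -1.8]
tool_pos: [0.6202, 0.1026, 0.0651]
contact_force: [-0.6, 0.0, -0.4]
```

View pics/s5.png

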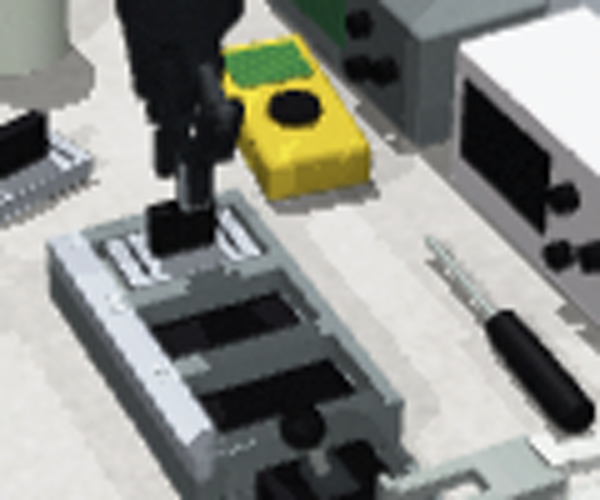

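```bash
python3 -m crank '[0,0,-20,0,30,0,0,-30,0,30,0,0,-30,0,50,0,0,-20,0,50,0,0,0,0,50]'|egrep 'pos|force'; cat > m1.py <<'E'
from meas import *
p,d=optics.read_camera("top"); P=cloud("top",d); cv2.imwrite("pics/t6.png",p)
b=(.50,.66,.20,.36)
print("rib",region("top",P,b,.036,.07,.05),"body",region("top",P,b,.007,.03,.016))
E
python3 m1.py; python3 go.py 581 270.4 140 104.3
```

```text
tool_pos: [0.622, 0.1027, 0.1686]
contact_force: [0.1, 0.7, 0.8]
rib (array([580.6, 270.4,  42.7,  14.4,  15. ]), array([580.9, 270.4]), np.int32(72)) body (array([578.9, 271.4,  89. ,  49.5,  13.6]), array([583.1, 274.4]), np.int32(317))
t 10.4 pos [620.9 102.6 166.3] yaw 86.81 F [ 0.2 -0.7 -0.3] w 49.8
turn -0.305 dx 172.4 dy 2.8 dz 26.3
```

```bash
python3 -m crank '[0,0,0,-0.105,50,0,0,0,-0.1,50,0,0,0,-0.1,50,34.5,0.5,0,0,50,34.5,0.5,0,0,50,34.5,0.5,0,0,50,34.5,0.5,0,0,50,34.5,0.8,0,0,50,0,0,30,0,50]'|egrep 'pos|force'; python3 -m crank '[0,0,40,0,50,0,0,35,0,50,0,0,20,0,50,0,0,0,0,50]'|egrep pos;  python3 go.py 581 270.4 23 104.3
```

```text
tool_pos: [0.5806, 0.2754, 0.1369]
contact_force: [0.9, -1.4, 0.0]
tool_pos: [0.5769, 0.2693, 0.0348]
t 11.7 pos [576.9 269.3  34.8] yaw 104.28 F [-0.6 -0.3 -0.1] w 50.1
turn -0.0 dx 0.0 dy 4.2 dz 11.8
```

```bash
python3 -m crank '[0,4,6,0,50,0,0,5.5,0,50,0,0,0,0,50,0,0,0,0,14,0,0,0,0,8,0,0,0,0,4,0,0,0,0,4,0,0,0,0,4,0,0,0,0,4,0,0,0,0,4]' 25;  python3 go.py 581 270.4 23 104.3;python3 -m crank '[0,0,-15,0,4,0,0,-30,0,4,0,0,-35,0,4,0,0,-30,0,4,0,0,0,0,4,0,0,0,0,4]'; python3 go.py 629.3 30.1 100 86.8
```

```text
time_s: 12.7
tool_pos: [0.5842, 0.2714, 0.0285]
tool_rot: [[-0.247, 0.969, -0.0], [0.969, 0.247, 0.0], [0.0, -0.0, -1.0]]
contact_force: [0.7, 1.1, -0.7]
grip_width: 0.004
t 12.7 pos [584.2 271.4  28.5] yaw 104.28 F [ 0.7  1.1 -0.7] w 4.0
turn -0.0 dx -0.2 dy -3.3 dz 5.5
time_s: 13.3
tool_pos: [0.5846, 0.2716, 0.14]
tool_rot: [[-0.247, 0.969, 0.002], [0.969, 0.247, 0.001], [0.0, 0.002, -1.0]]
contact_force: [-0.2, -0.9, -0.1]
grip_width: 0.0041
t 13.3 pos [584.6 271.6 140. ] yaw 104.28 F [-0.2 -0.9 -0.1] w 4.1
turn 0.305 dx -238.6 dy 58.1 dz 40.0
```

```bash
python3 -m crank '[-20,0,0,0,50,-40,0,0,0,50,-40,0,0,0,50,0,0,0,0,50]'|grep pos; sed -i 's/b=(.50,.66,.20,.36)/b=(.48,.70,.18,.40)/' m1.py; python3 m1.py;  python3 -c "
import cv2;p=cv2.imread('pics/t6.png')[180:340,180:400];cv2.imwrite('pics/t7.png',cv2.resize(p,None,fx=3,fy=3,interpolation=2))"
```

```text
tool_pos: [0.6092, 0.1698, 0.137]
rib (array([578.7, 269.5,  38.2,  15.8,  13.5]), array([578.9, 269.6]), np.int32(69)) body (array([564.2, 264.8,  79.1,  53.7,  15. ]), array([564.5, 266.4]), np.int32(282))
```

View pics/t7.png

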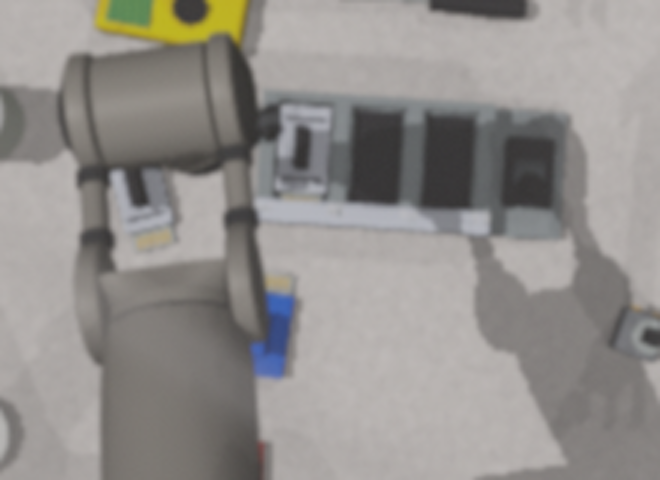

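```bash
python3 go.py 580.6 270.4 22 104.3
```

```text
t 13.75 pos [608.7 172.1 137.2] yaw 104.07 F [ 0.3 -0.1  0.3] w 50.3
turn -0.004 dx 102.2 dy -2.9 dz 115.2
```

```bash
python3 -m crank '[34,-1,0,0,50,34,-1,0,0,50,34,-1,0,0,50,0,0,30,0,50,0,0,30,0,50,0,0,20,0,50,0,0,0,0,50,0,0,0,0,50,0,0,0,0,50]'|egrep 'pos|force'; python3 go.py 580.6 270.4 22 104.3
```

```text
tool_pos: [0.5815, 0.2733, 0.0598]
contact_force: [0.7, 0.2, 0.2]
t 14.65 pos [581.5 273.3  59.8] yaw 104.29 F [0.7 0.2 0.2] w 50.1
turn -0.0 dx -2.6 dy -1.5 dz 37.8
```

```bash
python3 m1.py; python3 -m crank '[-2.5,-1.5,18,0,50,0,0,15,0,50,0,0,5,0,50,0,0,0,0,50,0,0,0,0,50,0,0,0,0,50]'|egrep 'pos|force'; python3 go.py 580.6 270.4 22 104.3
```

```text
rib (array([568.4, 264.5,  16. ,  10.3,  19.4]), array([568.2, 264.3]), np.int32(21)) body (array([561. , 257.1,  48.6,  34.6,  15. ]), array([560.5, 254.6]), np.int32(133))
tool_pos: [0.5805, 0.2701, 0.0213]
contact_force: [0.1, 0.8, -0.5]
t 15.3 pos [580.5 270.1  21.3] yaw 104.28 F [ 0.1  0.8 -0.5] w 50.0
turn -0.0 dx 0.3 dy 0.2 dz -0.7
```

```bash
python3 -m crank '[0,0,-1,0,14,0,0,0,0,8,0,0,0,0,4,0,0,0,0,4,0,0,0,0,4,0,0,0,0,4,0,0,0,0,4]' 25; python3 -m crank '[0,0,-15,0,4,0,0,-30,0,4,0,0,-35,0,4,0,0,-30,0,4,0,0,0,0,4,0,0,0,0,4,0,0,0,0,4]'; python3 go.py 629.3 30.1 100 86.8
```

```text
time_s: 16.0
tool_pos: [0.5802, 0.2702, 0.0219]
tool_rot: [[-0.247, 0.969, 0.001], [0.969, 0.247, 0.001], [0.0, 0.001, -1.0]]
contact_force: [-1.2, 3.0, 3.8]
grip_width: 0.0127
time_s: 16.7
tool_pos: [0.5789, 0.2693, 0.13]
tool_rot: [[-0.246, 0.969, -0.003], [0.969, 0.246, -0.001], [-0.0, -0.003, -1.0]]
contact_force: [-0.6, -0.8, -2.2]
grip_width: 0.0127
t 16.7 pos [578.9 269.3 130. ] yaw 104.27 F [-0.6 -0.8 -2.2] w 12.7
turn 0.305 dx -236.0 dy 63.6 dz 30.0
```

```bash
python3 -m crank '[0,0,0,0.105,4,0,0,0,0.1,4,0,0,0,0.1,4,-34,9,0,0,4,-34,9,0,0,4,-34,9,0,0,4,-34,9,0,0,4,-34,9,0,0,4,-34,9,0,0,4,-32,9.5,0,0,4]'; python3 -m crank '[0,0,10,0,4,0,0,10,0,4,0,0,0,0,4,0,0,0,0,4,0,0,0,0,4]'|egrep 'pos|force'; python3 go.py 629.3 30.1 70 86.8
```

```text
time_s: 17.7
tool_pos: [0.6293, 0.0291, 0.1296]
tool_rot: [[0.056, 0.998, -0.004], [0.998, -0.056, 0.0], [-0.0, -0.004, -1.0]]
contact_force: [0.3, 0.1, -1.8]
grip_width: 0.0129
tool_pos: [0.6302, 0.0317, 0.1116]
contact_force: [0.8, -0.6, -2.1]
t 18.2 pos [630.2  31.7 111.6] yaw 86.89 F [ 0.8 -0.6 -2.1] w 12.7
turn 0.002 dx -1.7 dy -0.8 dz 41.6
```

```bash
python3 -m crank '[-1.5,0,15,0,4,0,0,14,0,4,0,0,8,0,4,0,0,3,0,4,0,0,0,0,4,0,0,0,0,4,0,0,0,0,4]' 20|egrep 'pos|force'; python3 go.py 629.3 30.1 69 86.8;  python3 -m crank '[0,0,1.5,0,4,0,0,0,0,4,0,0,0,0,4]'|egrep 'pos|force'
```

```text
tool_pos: [0.6306, 0.0291, 0.0721]
contact_force: [0.7, -0.9, -1.2]
t 18.9 pos [630.6  29.1  72.1] yaw 86.8 F [ 0.7 -0.9 -1.2] w 13.0
turn 0.0 dx 0.9 dy -1.3 dz 3.1
tool_pos: [0.6301, 0.0291, 0.0701]
contact_force: [0.4, 0.7, -1.8]
```

```bash
python3 -m crank '[0.8,0,1,0,4,0,0,0,0,4,0,0,0,0,30,0,0,0,0,30,0,0,0,0,30,0,0,0,0,30,0,0,0,0,30]'|egrep 'pos|force'; python3 -m crank '[0,0,3,0,13,0,0,0,0,5,0,0,0,0,5,0,0,0,0,5,0,0,0,0,5,0,0,0,0,5]' 20|egrep 'pos|force|wid'; for i in 1 2 ; do python3 -m crank '[0,-2,0,0,5,0,-2,0,0,5,0,-2,0,0,5,0,-1,0,0,5,0,0,0,0,5]'|egrep 'pos|force'; done;  python3 -m crank '[0,0,0,0,30,0,0,0,0,30,0,0,0,0,30,0,0,0,0,30,0,0,0,0,30]'|egrep 'pos|force'; python3 -c "
from h import *
for n in ('side',):
  p,d=optics.read_camera(n); np.savez(n+'8.npz',p=p,d=d)
  a=cv2.resize(p[190:290,280:400],None,fx=5,fy=5,interpolation=cv2.INTER_CUBIC)
cv2.imwrite('pics/s8.png',a)"
```

```text
tool_pos: [0.6302, 0.0299, 0.0691]
contact_force: [0.6, -0.7, 0.1]
tool_pos: [0.6302, 0.03, 0.066]
contact_force: [0.6, 0.7, -0.1]
grip_width: 0.0132
tool_pos: [0.6228, 0.0304, 0.0659]
contact_force: [0.3, -0.2, -0.8]
tool_pos: [0.616, 0.0308, 0.066]
contact_force: [-0.1, -0.8, -1.6]
tool_pos: [0.6163, 0.0307, 0.0661]
contact_force: [0.0, -0.3, -0.3]
```

View pics/s8.png

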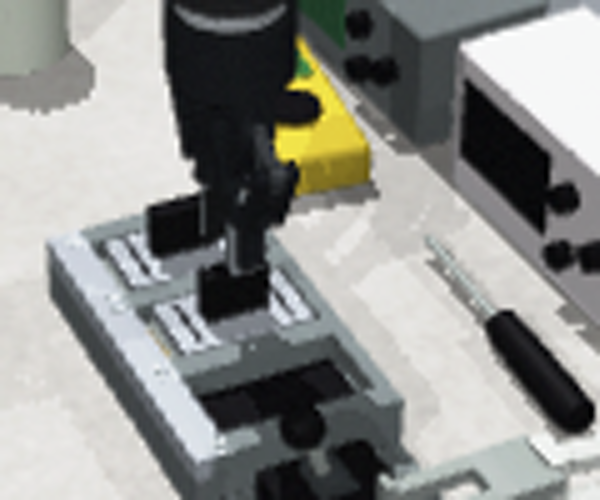

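```bash
python3 -m crank '[0,0,-30,0,30,0,0,-40,0,30,0,0,-40,0,50,0,0,-40,0,50,0,0,0,0,50,0,0,0,0,50,0,0,0,0,50]'|egrep 'pos|force'; python3 -c "
from meas import *
p,d=optics.read_camera('top'); P=cloud('top',d); B=(.3,.55,-.3,-.1)
print('grip',region('top',P,B,.13,.18,.156),'box',region('top',P,B,.03,.07,.06))
print('fork',region('top',P,(.4,.6,-.45,-.25),.2,.26,.24))
m=(P[...,2]>.2)&(P[...,0]>.44)&(P[...,0]<.62)&(P[...,1]<-.3)&(P[...,1]>-.4)
v,u=np.nonzero(m)
Q=onz('top',np.c_[u,v],.24); 
for r in sorted(set(v)): q=Q[v==r]; print(r,q[:,0].mean().round(4),'y',np.round(np.sort(q[:,1])*1000).astype(int), np.round(np.median(P[r,u[v==r],2]),3))
"; python3 go.py 437.3 -229.6 220 70.5
```

```text
tool_pos: [0.6154, 0.0308, 0.2146]
contact_force: [0.4, 0.1, 0.0]
grip (array([ 437.5, -229.7,   18.2,   15.6,   71.6]), array([ 437.4, -229.3]), np.int32(39)) box (array([ 438.6, -230.1,   46.6,   46.3,  -20.2]), array([ 439.6, -224.5]), np.int32(145))
fork (array([ 5.504e+02, -3.460e+02,  9.630e+01,  3.390e+01, -3.000e-01]), array([ 553. , -345.9]), np.int32(393))
223 0.6194 y [-342] 0.237
224 0.6168 y [-353 -350 -348 -345 -342 -340] 0.232
225 0.6142 y [-353 -350 -348 -345 -342 -340 -335] 0.23
226 0.6116 y [-353 -350 -348 -345 -342 -340 -335] 0.231
227 0.609 y [-353 -350 -348 -345 -342 -340 -337 -335] 0.232
228 0.6063 y [-353 -350 -348 -345 -342 -340 -337] 0.235
229 0.6037 y [-353 -350 -348 -345 -342 -340 -337 -335] 0.233
230 0.6011 y [-353 -350 -348 -345 -342 -340 -337 -335] 0.231
231 0.5985 y [-353 -350 -348 -345 -342 -340 -337 -335] 0.233
232 0.5959 y [-353 -350 -348 -345 -342 -340 -337 -334 -332] 0.234
233 0.5933 y [-353 -350 -348 -345 -342 -340 -337 -334] 0.233
234 0.5907 y [-353 -350 -348 -345 -342 -340 -337 -334] 0.234
235 0.588 y [-353 -350 -347 -345 -342 -340 -337 -334] 0.
[... 1866 characters left out ...]
58 -355 -352 -337 -334 -331 -329] 0.237
260 0.5229 y [-363 -360 -358 -355 -352 -337 -334 -331 -329] 0.234
261 0.5203 y [-363 -360 -357 -355 -352 -337 -334 -331 -329] 0.236
262 0.5177 y [-360 -357 -355 -352 -337 -334 -331 -329] 0.236
263 0.5152 y [-363 -360 -357 -355 -352 -337 -334 -331 -329] 0.237
264 0.5126 y [-363 -360 -357 -355 -352 -337 -334 -331 -329] 0.237
265 0.51 y [-363 -360 -357 -355 -352 -337 -334 -331 -329] 0.238
266 0.5074 y [-363 -360 -357 -355 -352 -337 -334 -331 -329] 0.238
267 0.5048 y [-363 -357 -355 -352 -337 -334 -331 -329] 0.242
268 0.5023 y [-363 -360 -357 -355] 0.242
t 22.8 pos [615.4  30.8 214.3] yaw 86.8 F [ 0.1  0.6 -0.5] w 50.0
turn 0.285 dx -304.9 dy -80.9 dz -5.7
```

```bash
python3 -m crank '[0,0,0,0.145,50,0,0,0,0.14,50,-38,-10,0,0,50,-38,-10,0,0,50,-38,-10,0,0,50,-38,-10,0,0,50,-38,-10,0,0,50,-38,-10,0,0,50,-38,-10,0,0,50,-38,-10.5,0,0,50]'|egrep 'pos|force'; python3 -m crank '[0,0,0,0,50,0,0,0,0,50,0,0,0,0,50,0,0,0,0,50]'|egrep 'pos|force'; python3 go.py 437.4 -229.6 122 70.5
```

```text
tool_pos: [0.4372, -0.2296, 0.2147]
contact_force: [0.2, -0.1, -0.9]
tool_pos: [0.4392, -0.2278, 0.2156]
contact_force: [-0.2, 0.6, -0.7]
t 24.2 pos [ 439.2 -227.8  215.6] yaw 70.58 F [-0.2  0.6 -0.7] w 49.7
turn 0.001 dx -2.3 dy -1.1 dz 93.6
```

```bash
python3 -m crank '[-2,-1,30,0,50,0,0,30,0,50,0,0,20,0,50,0,0,10,0,50,0,0,3,0,50,0,0,0,0,50,0,0,0,0,50,0,0,0,0,50]'|egrep 'pos|force'; python3 go.py 437.4 -229.6 122 70.5
```

```text
tool_pos: [0.4377, -0.2307, 0.1239]
contact_force: [-0.2, 0.6, 0.3]
t 25.0 pos [ 437.7 -230.7  123.9] yaw 70.48 F [-0.2  0.6  0.3] w 50.0
turn -0.0 dx 1.0 dy -0.6 dz 1.9
```

```bash
python3 -m crank '[0.5,0,0.5,0,20,0,0,0,0,15,0,0,0,0,8,0,0,0,0,5,0,0,0,0,5,0,0,0,0,5,0,0,0,0,5]' 50|egrep 'pos|force|wid'; python3 -m crank '[0,0,-20,0,5,0,0,-30,0,5,0,0,-30,0,5,0,0,-30,0,5,0,0,-30,0,5,0,0,-12,0,5,0,0,0,0,5,0,0,0,0,5,0,0,0,0,5]' |egrep 'pos|force|wid';  python3 go.py 450 -345.7 276 70.5; python3 -c "
from h import *
p,d=optics.read_camera('side'); np.savez('side9.npz',p=p,d=d)
cv2.imwrite('pics/s9.png',cv2.resize(p[180:400,230:510],None,fx=2.5,fy=2.5,interpolation=cv2.INTER_CUBIC))"
```

```text
tool_pos: [0.4375, -0.2303, 0.1229]
contact_force: [-1.1, -0.6, 5.1]
grip_width: 0.0142
tool_pos: [0.4366, -0.2293, 0.2727]
contact_force: [-0.3, 0.9, -3.8]
grip_width: 0.0142
t 26.6 pos [ 436.6 -229.3  272.7] yaw 70.47 F [-0.3  0.9 -3.8] w 14.2
turn -0.0 dx -105.2 dy 51.5 dz -3.3
```

View pics/s9.png

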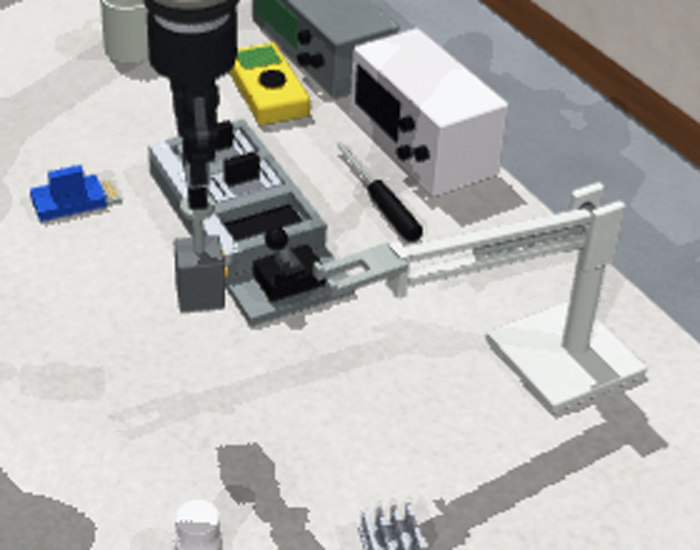

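```bash
python3 -m crank '[-21,10.3,-1,0,5,-21,10.3,-1,0,5,-21,10.3,-1,0,5,-21,10.3,0,0,5,-21,10.3,0,0,5,0,0,0,0,5,0,0,0,0,5,0,0,0,0,5]'|egrep 'pos|force|wid'; python3 go.py 532.7 -345.7 276 70.5
```

```text
tool_pos: [0.4506, -0.3454, 0.2768]
contact_force: [-0.6, 0.0, -3.8]
grip_width: 0.0145
t 27.45 pos [ 450.6 -345.4  276.8] yaw 70.49 F [-0.6  0.  -3.8] w 14.5
turn -0.0 dx 27.1 dy 77.5 dz 0.8
```

```bash
python3 -m crank '[3.4,9.7,0,0,5,3.4,9.7,0,0,5,3.4,9.7,0,0,5,3.4,9.7,0,0,5,0,0,0,0,5,0,0,0,0,5]'|egrep 'pos|force|wid';python3 -m crank '[3.4,9.7,0,0,5,3.4,9.7,0,0,5,3.4,9.7,0,0,5,3.3,9.6,0,0,5,0,0,0,0,5,0,0,0,0,5,0,0,0,0,5]'|egrep 'pos|force|wid'; python3 go.py 532.7 -345.7 252 70.5; python3 -c "
from h import *
p,d=optics.read_camera('side'); np.savez('side10.npz',p=p,d=d)
cv2.imwrite('pics/s10.png',cv2.resize(p[190:320,300:460],None,fx=4,fy=4,interpolation=cv2.INTER_CUBIC))"
```

```text
tool_pos: [0.4919, -0.346, 0.2771]
contact_force: [-0.1, 0.5, -4.6]
grip_width: 0.0143
tool_pos: [0.5326, -0.3465, 0.2774]
contact_force: [0.7, -0.7, -4.8]
grip_width: 0.014
t 28.75 pos [ 532.6 -346.5  277.4] yaw 70.47 F [ 0.7 -0.7 -4.8] w 14.0
turn -0.001 dx 0.8 dy -0.2 dz 25.4
```

View pics/s10.png

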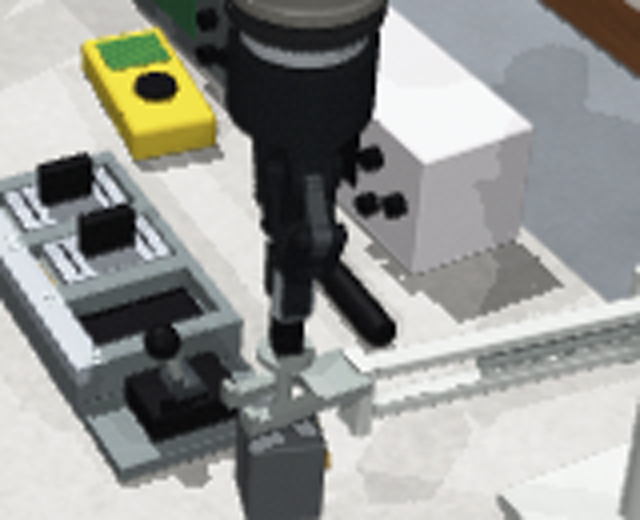

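```bash
python3 -m crank '[0.8,0,5,0,5,0,0,5,0,5,0,0,5,0,5,0,0,5,0,5,0,0,0,0,5]'|egrep 'pos|force'; for i in 1 2 3 4 5 6; do python3 -m crank '[0,0,2,0,5,0,0,2,0,5,0,0,2,0,5,0,0,2,0,5,0,0,0,0,5,0,0,0,0,5]'|egrep 'pos|force'; done
```

```text
tool_pos: [0.5327, -0.3454, 0.2563]
contact_force: [-0.2, -0.2, -4.9]
tool_pos: [0.533, -0.3458, 0.2496]
contact_force: [-0.3, -0.1, -3.0]
tool_pos: [0.5331, -0.3457, 0.2414]
contact_force: [-0.2, 0.0, -3.1]
tool_pos: [0.5331, -0.3457, 0.2334]
contact_force: [-1.4, -1.1, -2.0]
tool_pos: [0.5331, -0.3457, 0.2254]
contact_force: [-2.5, -1.0, -1.7]
tool_pos: [0.5331, -0.3458, 0.2175]
contact_force: [-1.9, 0.1, 0.2]
tool_pos: [0.5332, -0.3457, 0.2095]
contact_force: [-1.7, 0.2, 0.6]
```

```bash
python3 -m crank '[0,0,0,0,5,0,0,0,0,5,0,0,0,0,5,0,0,0,0,5,0,0,0,0,5,0,0,0,0,5,0,0,0,0,5,0,0,0,0,5,0,0,0,0,5,0,0,0,0,5]' 20|egrep 'pos|force'; python3 -m crank '[0,0,0,0,17,0,0,0,0,20,0,0,0,0,24,0,0,0,0,30,0,0,0,0,36,0,0,0,0,40,0,0,0,0,40,0,0,0,0,40,0,0,0,0,40,0,0,0,0,40]'|egrep 'pos|force|width'; python3 -c "
from h import *
p,d=optics.read_camera('side'); np.savez('side11.npz',p=p,d=d)
cv2.imwrite('pics/s11.png',cv2.resize(p[190:320,300:460],None,fx=4,fy=4,interpolation=cv2.INTER_CUBIC))"
```

```text
tool_pos: [0.5331, -0.3457, 0.2095]
contact_force: [-0.7, 0.2, -0.3]
tool_pos: [0.5331, -0.3457, 0.2095]
contact_force: [-0.3, 0.4, 0.8]
grip_width: 0.0401
```

View pics/s11.png

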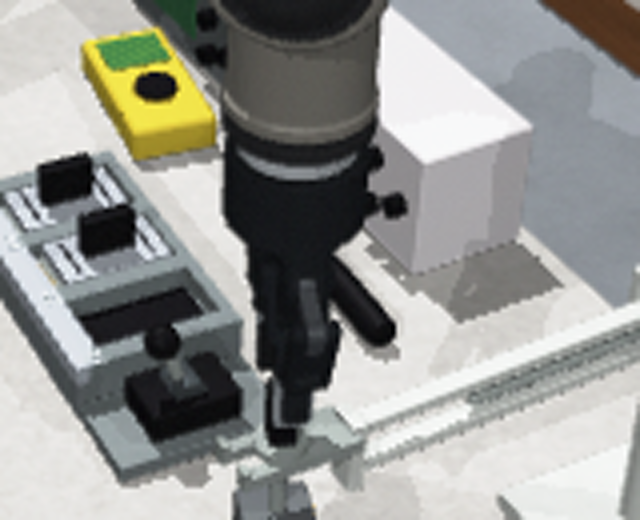

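```bash
python3 -m crank '[0,0,-5,0,40,0,0,-8,0,40,0,0,-12,0,40,0,0,-20,0,40,0,0,-30,0,40,0,0,-30,0,40,0,0,-20,0,0,0,0,0,-0.145,0,0,0,0,-0.14,0,0,0,0,0,0]'|egrep 'pos|force|width'; python3 -c "
from meas import *
p,d=optics.read_camera('top'); P=cloud('top',d)
print('fork',region('top',P,(.4,.6,-.45,-.25),.15,.26,.2),'ball',region('top',P,(.4,.75,-.15,-.05),.07,.12,.085))
"; python3 go.py 533 -111.5 200 86.8
```

```text
tool_pos: [0.5331, -0.3458, 0.3358]
contact_force: [0.1, -0.1, 0.2]
grip_width: -0.0004
fork (array([ 5.537e+02, -3.443e+02,  9.140e+01,  3.490e+01, -3.000e-01]), array([ 560.6, -339.7]), np.int32(238)) ball (array([ 5.817e+02, -1.190e+02,  2.320e+01,  2.320e+01,  4.000e-01]), array([ 580.9, -120.1]), np.int32(61))
t 36.0 pos [ 533.1 -345.8  335.4] yaw 86.63 F [0.5 0.1 0.1] w -0.2
turn -0.003 dx 233.9 dy -13.2 dz 135.4
```

```bash
python3 -m crank '[38,-2,0,0,0,38,-2,0,0,0,38,-2,0,0,0,38,-2,0,0,0,38,-2,0,0,0,38,-2,0,0,0,0,0,30,0,0,0,0,40,0,0,0,0,40,0,0,0,0,40,0,0]'|egrep 'pos|force'; python3 -m crank '[0,0,40,0,0,0,0,35,0,0,0,0,20,0,0,0,0,0,0,0,0,0,0,0,0,0,0,0,0,0]'|egrep 'pos|force'; python3 go.py 533 -116.3 66 86.8
```

```text
tool_pos: [0.5339, -0.1172, 0.1838]
contact_force: [0.5, -0.1, -0.5]
tool_pos: [0.535, -0.1178, 0.0913]
contact_force: [0.8, 0.0, 0.1]
t 37.6 pos [ 535.  -117.8   91.3] yaw 86.74 F [0.8 0.  0.1] w -0.2
turn -0.001 dx 1.4 dy -2.1 dz 25.3
```

```bash
python3 -m crank '[1.5,0,15,0,0,0,0,10,0,0,0,0,0,0,0,0,5,0,0,0,0,5,0,0,0,0,5,0,0,0,0,5,0,0,0,0,5,0,0,0,0,5,0,0,0,0,0,0,0,0]'|egrep 'pos|force'; for i in 1 2 3; do python3 -m crank '[0,5,0,0,0,0,5,0,0,0,0,4,0,0,0,0,0,0,0,0]'|egrep 'pos|force'; done
```

```text
tool_pos: [0.5642, -0.1177, 0.0656]
contact_force: [-4.7, 1.3, 9.3]
tool_pos: [0.5815, -0.1189, 0.0697]
contact_force: [-3.5, 2.8, 27.5]
tool_pos: [0.5959, -0.1198, 0.0686]
contact_force: [-0.7, -0.6, 4.2]
tool_pos: [0.6048, -0.12, 0.0644]
contact_force: [-6.3, -0.4, 9.0]
```

```bash
python3 -m crank '[0,3,0,0,0,0,2,0,0,0,0,0,0,0,0]'|egrep 'pos|force';python3 -c "
from h import *
p,d=optics.read_camera('side'); cv2.imwrite('pics/s12.png',cv2.resize(p[190:330,290:450],None,fx=4,fy=4,interpolation=cv2.INTER_CUBIC))"
```

```text
tool_pos: [0.6053, -0.12, 0.0643]
contact_force: [-21.3, -0.1, 17.8]
```

View pics/s12.png

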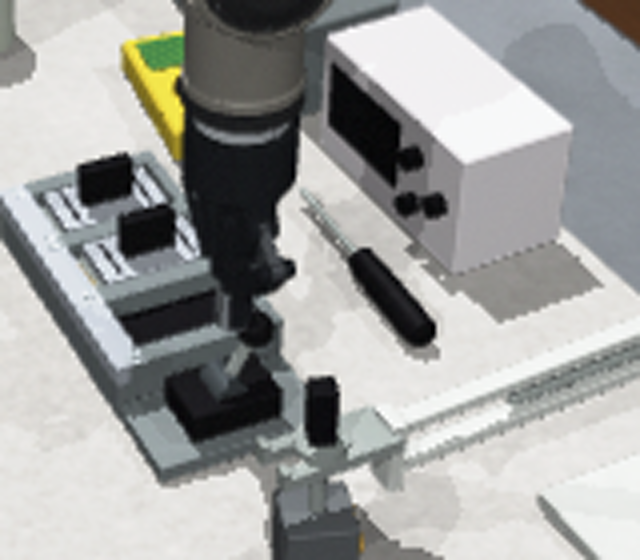

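```bash
python3 -m crank '[0,-15,0,0,0,0,-20,0,0,0,0,-20,0,0,0,0,0,-40,0,0,0,0,-50,0,0,-30,-40,-50,0,0,-30,-40,-20,0,0,0,0,0,0,0,0,0,0,0,0,0,0,0,0,0]'|egrep 'pos|force'; python3 -c "
from meas import *
p,d=optics.read_camera('top'); P=cloud('top',d); np.save('fin.npy',P); R=lambda b,l,h,z:region('top',P,b,l,h,z)
print('ball',R((.55,.75,-.16,-.09),.06,.12,.08))
print('fork',R((.4,.62,-.45,-.25),.15,.26,.2),'grip',R((.48,.58,-.4,-.3),.21,.27,.244))
for nm,y in(('m bay1',.103),('m bay2',.031)):
  print(nm,'rib',R((.5,.72,y-.035,y+.035),.066,.1,.08)); 
  m=(abs(P[...,1]-y)<.02)&(P[...,2]>.035)&(P[...,2]<.058)
  for a,b in((.575,.59),(.635,.655)): print(np.nanmedian(P[...,2][m&(P[...,0]>a)&(P[...,0]<b)]))
"
```

```text
tool_pos: [0.488, -0.162, 0.2074]
contact_force: [0.1, 0.0, -0.2]
ball (array([ 621.4, -122. ,   26.8,   22.6,  -44.6]), array([ 621. , -122.3]), np.int32(67))
fork (array([ 558.9, -345.7,  119.5,   39.7,   -3.1]), array([ 555.5, -344.3]), np.int32(487)) grip (array([ 531.7, -342.7,   20.6,   18.1,   71.9]), array([ 532. , -342.6]), np.int32(56))
m bay1 rib (array([6.186e+02, 1.034e+02, 4.090e+01, 1.460e+01, 3.000e-01]), array([618.4, 102.1]), np.int32(74))
0.04530057517822694
0.04407739962079815
m bay2 rib (array([616.2,  31.6,  41.4,  14. ,  -4.3]), array([615.9,  31.4]), np.int32(72))
0.044162391278599666
0.04481457939197486
```

```bash
python3 -c "
from h import *
from scipy.optimize import least_squares
p,d=optics.read_camera('side'); S=cloud('side',d)
for nm,P,q in(('top0',np.load('topP.npy'),0),('side0',np.load('sideP.npy'),0),('topF',np.load('fin.npy'),1),('sideF',S,1)):
  m=(P[...,0]>.55)&(P[...,0]<.66)&(P[...,1]>-.16)&(P[...,1]<-.085)&(P[...,2]>.074); Q=P[m]
  r=least_squares(lambda c:np.linalg.norm(Q-c,axis=1)-.013,Q.mean(0)-[0,0,.008],loss='soft_l1',f_scale=.002)
  print(nm,len(Q),(r.x*1000).round(1),(Q.max(0)*1000).round(1))
"
```

```text
top0 62 [ 581.4 -120.4   82.5] [ 593.3 -107.4   98.9]
side0 69 [ 581.  -122.9   84.1] [ 590.1 -113.6   97.5]
topF 71 [ 622.2 -124.    98.3] [ 634.9 -110.   566.1]
sideF 71 [ 615.6 -135.2   91.5] [ 633.4 -110.3  560.7]
```

```bash
python3 -c "
from h import *
from scipy.optimize import least_squares
p,d=optics.read_camera('side'); S=cloud('side',d); cv2.imwrite('pics/fs.png',p)
for nm,P,q in(('top0',np.load('topP.npy'),0),('side0',np.load('sideP.npy'),0),('topF',np.load('fin.npy'),1),('sideF',S,1)):
  m=(P[...,0]>.55)&(P[...,0]<.66)&(P[...,1]>-.16)&(P[...,1]<-.085)&(P[...,2]>.074)&(P[...,2]<.103); Q=P[m]
  r=least_squares(lambda c:np.linalg.norm(Q-c,axis=1)-.013,Q.mean(0)-[0,0,.008],loss='soft_l1',f_scale=.002)
  print(nm,len(Q),(r.x*1000).round(1),(Q.max(0)*1000).round(1),(Q.min(0)*1000).round(1))
"; python3 -m crank '[-20,-20,0,0,0,-20,-20,0,0,0,-20,-20,0,0,0,0,0,0,0,0]'|grep pos
```

```text
top0 62 [ 581.4 -120.4   82.5] [ 593.3 -107.4   98.9] [ 569.7 -130.6   82.9]
side0 69 [ 581.  -122.9   84.1] [ 590.1 -113.6   97.5] [ 567.3 -137.2   75. ]
topF 62 [ 621.6 -121.8   79.9] [ 634.9 -110.    98.8] [ 610.1 -133.7   76.8]
sideF 65 [ 621.5 -123.6   80. ] [ 632.8 -116.7   94.5] [ 607.7 -141.5   74.3]
tool_pos: [0.4232, -0.2201, 0.2078]
```

```bash
python3 go.py 583 -120 80 86.8
```

```text
t 41.7 pos [ 423.2 -220.1  207.8] yaw 86.71 F [0.2 0.3 0.4] w -0.1
turn -0.002 dx 108.9 dy 154.0 dz 127.8
```

```bash
python3 -m crank '[22,31,0,0,0,22,31,0,0,0,22,31,0,0,0,22,31,0,0,0,21,30,0,0,0,0,0,0,0,0,0,0,35,0,0,0,0,35,0,0,0,0,30,0,0,0,0,0,0,0]'|egrep 'pos|force';python3 -m crank '[0,0,20,0,0,0,0,8,0,0,0,0,0,0,0,0,0,0,0,0]'|egrep 'pos|force'; python3 go.py 583 -120 76 86.8
```

```text
tool_pos: [0.5815, -0.1172, 0.1036]
contact_force: [-0.7, -0.1, 0.1]
tool_pos: [0.5851, -0.1189, 0.0816]
contact_force: [0.2, -0.2, -0.6]
t 43.1 pos [ 585.1 -118.9   81.6] yaw 86.81 F [ 0.2 -0.2 -0.6] w -0.2
turn 0.0 dx -1.2 dy -2.0 dz 5.6
```

```bash
python3 -m crank '[-1.5,0,6,0,0,0,4,2,0,0,0,4,0,0,0,0,4,0,0,0,0,3,0,0,0,0,0,0,0,0]'|egrep 'pos|force'; for i in 1 2 3 4; do python3 -m crank '[0,2,0,0,0,0,2,0,0,0,0,0,0,0,0]'|egrep 'pos|force'; done
```

```text
tool_pos: [0.5998, -0.1212, 0.0725]
contact_force: [0.7, 0.4, -0.6]
tool_pos: [0.6035, -0.1214, 0.0724]
contact_force: [-0.1, 0.3, 1.0]
tool_pos: [0.6075, -0.1216, 0.0724]
contact_force: [-1.1, 0.4, 0.1]
tool_pos: [0.6116, -0.1218, 0.0724]
contact_force: [0.4, 0.5, 0.2]
tool_pos: [0.6155, -0.122, 0.0724]
contact_force: [-0.4, 0.2, 0.0]
```

```bash
for i in 1 2 3 4; do python3 -m crank '[0,1.5,0,0,0,0,1.5,0,0,0,0,0,0,0,0]'|egrep 'pos|force'; done
```

```text
tool_pos: [0.6185, -0.1222, 0.0724]
contact_force: [-0.0, 0.2, 0.1]
tool_pos: [0.6215, -0.1224, 0.0725]
contact_force: [-0.9, -1.0, 0.0]
tool_pos: [0.6245, -0.1225, 0.0724]
contact_force: [-0.2, -0.3, -0.2]
tool_pos: [0.6275, -0.1227, 0.0724]
contact_force: [0.6, -0.7, 0.5]
```

```bash
python3 -c "
from h import *
for n in('side','top'):
  p,d=optics.read_camera(n); S=cloud(n,d)
  m=(S[...,0]>.57)&(S[...,0]<.70)&(S[...,1]>-.16)&(S[...,1]<-.085)&(S[...,2]>.055)&(S[...,2]<.12); v,u=np.nonzero(m)
  print(n,m.sum(), (p.max(2)[m]).mean())
  if n=='side':
    for r in range(v.min(),v.max()+1,1):
      k=v==r; print(r,[(int(a),*(S[r,a]*1000).round().astype(int)[[0,1,2]].tolist()) for a in u[k][::3]], p.max(2)[r,u[k][::3]])
"
```

```text
side 142 56.33098591549296
261 [(351, 618, -116, 115)] [113]
262 [(351, 615, -120, 115)] [107]
263 [(351, 617, -117, 109), (354, 619, -129, 117), (360, 640, -128, 108)] [ 88  88 111]
264 [(351, 618, -116, 105), (354, 619, -130, 114), (357, 627, -133, 114), (360, 635, -136, 112)] [ 88  90  27 109]
265 [(351, 617, -118, 103), (354, 621, -127, 108), (357, 623, -140, 117), (360, 639, -129, 102)] [ 87  88  22 119]
266 [(352, 616, -125, 105), (355, 620, -134, 109), (358, 627, -138, 110)] [58 28 29]
267 [(352, 616, -124, 100), (355, 619, -136, 108), (358, 629, -135, 103)] [78 42 59]
268 [(351, 621, -111, 85), (354, 619, -131, 100), (357, 628, -131, 97)] [ 39 106 129]
269 [(350, 616, -115, 86), (353, 619, -126, 93), (356, 626, -129, 93)] [50 32 15]
270 [(350, 614, -118, 86), (353, 620, -124, 88), (356, 626, -131, 91)] [30 18 15]
271 [(349, 610, -120, 85), (352, 615, -127, 88), (355, 622, -131, 89)] [58 22 22]
272 [(349, 609, -121, 83), (352, 613, -130, 88), (355, 621, -133, 87), (358, 633, -130, 80)] [59 24 18 43]
273 [(349, 609, -121, 79), (352, 614, -129, 83), (355, 621, -134, 84)] [66 19 16]
274 [(350, 610, -126, 79), (353, 613, -136, 85), (356, 623, -136, 81)] [23 15 15]
275 [(350, 609, -127, 76), (353, 613, -136, 82), (356, 623, -137, 78)] [65 13 18]
276 [(350, 611, -125, 70), (353, 614, -135, 77)] [122  27]
277 [(349, 608, -124, 67), (352, 614, -129, 69)] [154 103]
278 [(348, 605, -123, 64), (351, 613, -126, 63)] [130 114]
279 [(348, 603, -127, 64), (351, 614, -125, 58)] [148  78]
280 [(347, 603, -122, 57), (350, 610, -127, 58)] [118 116]
281 [(347, 601, -125, 56), (350, 607, -132, 59)] [146  79]
282 [(347, 600, -128, 55)] [135]
top 1 87.0
```

```bash
python3 -m crank '[0,-10,0,0,0,0,-20,0,0,0,0,-20,0,0,0,0,-20,0,0,0,0,-20,0,0,0,0,0,-40,0,0,-30,-30,-40,0,0,-40,-30,-20,0,0,0,0,0,0,0,0,0,0,0,0]'|egrep 'pos|force|wid'; cat > ball.py <<'E'
from h import *
from scipy.optimize import least_squares
for nm in('top','side'):
  p,d=optics.read_camera(nm); P=cloud(nm,d); cv2.imwrite(f'pics/{nm}B.png',p)
  m=(P[...,0]>.55)&(P[...,0]<.68)&(P[...,1]>-.16)&(P[...,1]<-.085)&(P[...,2]>.074)&(P[...,2]<.105); Q=P[m]
  r=least_squares(lambda c:np.linalg.norm(Q-c,axis=1)-.013,Q.mean(0)-[0,0,.008],loss='soft_l1',f_scale=.002)
  print(nm,len(Q),(r.x*1000).round(1),(Q.max(0)*1000).round(1),(Q.min(0)*1000).round(1))
E
python3 ball.py
```

```text
tool_pos: [0.4802, -0.1782, 0.1659]
contact_force: [0.2, -0.2, 0.2]
grip_width: -0.0002
top 62 [ 622.2 -122.8   79.2] [ 634.5 -110.1  100.7] [ 610.8 -133.9   75.5]
side 67 [ 621.3 -123.8   79.6] [ 633.4 -113.6   94.8] [ 606.1 -139.1   74.3]
```

```bash
python3 -c "
from meas import *
p,d=optics.read_camera('top'); P=cloud('top',d); R=lambda b,l,h,z:region('top',P,b,l,h,z)
print('grip',R((.48,.58,-.4,-.3),.225,.27,.244))
m=(P[...,0]>.55)&(P[...,0]<.58)&(abs(P[...,1]+.345)<.014)&(P[...,2]>.1); print('fork z',np.nanmedian(P[m][:,2]))
for nm,y in(('bay1',.103),('bay2',.031)): print(nm,R((.5,.72,y-.035,y+.035),.066,.1,.08))
s=env.state(); print(s['time_s'],s['tool_pos'],s['contact_force'])
env.sign_off()"
```

```text
grip (array([ 532.6, -343.9,   18.9,   15.6,   71.9]), array([ 532.4, -344. ]), np.int32(47))
fork z 0.19412766715329122
bay1 (array([618.6, 101.9,  41.7,  14.8,  -4.1]), array([618.5, 102. ]), np.int32(75))
bay2 (array([616.2,  31.6,  41.4,  13.8,  -3.9]), array([616. ,  31.6]), np.int32(70))
47.35 [ 0.48048756 -0.17658128  0.1645088 ] [-0.56431852 -0.02365602  0.01851022]
the job is handed in; nothing more can be done
```

The job is handed in at about 47 s of the robot's clock. Both modules are seated, the pod hangs in the fork and the lever is over. No verdict was reported, so the figures below are from my own last checks.

- **Modules:** Only two were on the bench. They sit in bays 1 and 2, about 2 mm from their floor points. Their tops read level, at about 45 mm against an expected 46 mm. My first grasp of the second module missed because it was too high, and the retry worked.
- **Pod:** I held it in the fork for over a second while the arm sank and settled, then let go. The fork last measured about 42 mm below its empty height. The pod's grip was within about 2 mm of where I measured the fork seat.
- **Power lever:** I pushed it until it stopped with about 21 N of resistance.
    - **Disagreement:** The ball moved about 40 mm, not the 48 mm I expected for a full throw. Its final position, about 23.5 mm past the dock's centre line and 80 mm high, fits a joint value of about 1.0 if the lever started at about 0.16.
    - **Second push:** I tried again a little higher. I felt no resistance and the ball did not move, although by the reported tool height the fingers should have hit it. The camera showed them above the ball, and I have no explanation for that mismatch.
- **At hand-in:** The arm stood clear and read no contact force. I saw no bystander move in the pictures, but I did not measure their positions.

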